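# Fit the tube block on the dry-block heater's locating pin

## Robot

A 7-joint arm with a two-finger parallel gripper is mounted at the origin on a cart in front of the work surface, level with it; the furniture and walls round the work are solid. World frame = base frame: x ahead of the robot, y to its left, z up, the work surface at z = 0. Lengths are in m, angles in rad, forces in N, time in s.
With the tool pointing down it reaches from about 0.35 to 0.9 m from the base axis. Payload 8.1 kg.
Tool frame: the origin (TCP) lies at the centre of the arm's flange, where the gripper is bolted on; the fingertips stand 178 mm ahead of it and the grasp point (between the pads) lies 159 mm ahead of it; z points along the fingers, y is the line along which they close (so a half turn about z gives the same grasp; the last joint's range is limited). The gripper opens to 92 mm and grips with 3 to 60 N. Pads are 19 mm wide; open, the fingers measure 130 mm over their backs; the gripper's body (75 mm by 190 mm) begins 47 mm behind the grasp point.
Start: joints at [-0.103, 0.434, 0.025, 1.573, -0.012, 1.134, -0.075], TCP at [0.625, -0, 0.405] pointing down, gripper open.
Joint ranges: [-2.62, 2.62], [-0.44, 2.09], [-1.27, 1.32], [0.08, 2.57], [-1.32, 4.46], [0.12, 2], [-2.74, 2.74]. Speed limits (rad/s): [2.22, 2.22, 3.01, 3.01, 3.14, 3.14, 3.14].

## Interface

Orientations are given as a rotation vector (axis times angle).
In Python, from cell import arm gives the robot as it stands. The module is installed in compiled form; this text tells all that it offers.
- The arm moves only by the shell command python3 -m inch 'ROWS' [FORCE]. ROWS is text: rows parted by semicolons, each of 5 numbers parted by spaces: the shift along the tool's x, y, z in m, then the turn about the tool's z in rad, then the finger opening in m, from 0 to 0.0918. In form: x y z roll fingers; .... A call has 1 to 5 rows; each row is the pose to reach, as a shift and turn from the pose commanded when the call began, along the tool's axes at that moment; what a row does not reach only later rows make up. A row lasts 1/10 s, in which the tool goes at most 50 mm and 8.59 degrees, less where a joint would pass 70% of its speed; a pose out of reach is approached as far as the arm can. A call with a gripper value outside its range is refused whole. The fingers move at their own pace and stop on an object; FORCE is the grip in N (left out, the last holds). Time passes only in rows, so rows that repeat a pose let the fingers close. It gives the time, the measured TCP pose, the force, the opening and the grip force at its end, in the units of the state.
- arm.observe(): the state, without advancing time (a new reading comes with each control period).
- arm.get_image(name): name is "scene" or "side" or "wrist"; returns the picture (400x640x3 uint8, red, green, blue); there is no depth.
- arm.get_calibration(name): a dict with "intrinsics" (3x3 intrinsics, pixels), "distortion" ([k1, k2, p1, p2, k3] as OpenCV has them; the pictures are not rectified), "pose" (4x4, takes a point from camera to world coordinates). Camera axes: x right, y up, looking along -z (the intrinsics and any distortion apply to the point x, -y, -z); pixel columns grow to the right and rows downward; lengths in m; the calibration is good to about 2 mm. A picture is of the moment at which its call begins: read the wrist's pose just before it. get_calibration takes no time and is no camera call; for the wrist camera it gives the pose at the moment of the call.
- arm.sign_off(): hands the job in; it is judged then, once.
Trained networks look in the newest picture that a camera, given by its name, has taken for a name from the list of things; names that differ only in an ending like _2 or _b are one class to them, and where a whole thing is asked for, a point or a joint stands for the part that bears it (a point fixed in the world has none). Each returns a list of dicts, best first, with "conf" (0 to 1); they miss things now and then, are a little off and sometimes report something else, mostly with a low value. They report only what shows in the picture. A call takes as long as a camera call. They do not tell look-alikes from the thing itself.
- arm.look_for(camera, query): "point" ([row, column] in pixels, amid what is visible of it).
- arm.silhouettes(camera, query): "region" (400x640 bool, what is visible of it) and "point" ([row, column] in pixels, amid what is visible of it).
- arm.place_of(camera, query): "point" ([row, column] in pixels: a listed point, or the origin of a listed thing).
The state is a dict: "clock": time; "joints": joint angles; "dq": joint speeds; "joint_efforts": joint torques, N m; "position": TCP position; "ee_rot": TCP orientation; "force": force on the tool from outside, world axes, zero at the start; "ft_torque": the same for the moment, N m; "width": opening from 0.0 (shut) to 1.0 (fully open); "gripper_force": force on a finger pad.
Only numpy, scipy, OpenCV 4.12 (cv2) and the standard library are available. Lean on these libraries where they do the work, as an engineer would, in place of code of your own. Each camera call takes 0.05 s, during which the arm holds its last target. There are 200 camera calls.

## Task

Fit the aluminium tube block on the block heater: first take the blue-capped tube that was left on the bare contact plate and stand it upright on the bench, off the heater. Then set the block on the heater with its long side along the two back stops, slide it over the hidden locating pin until it drops on, and press it down against the sprung plate until it sits flat on the deck. Finish while still holding it pressed down with the gripper (it will be clamped for you), and leave the bottle, beaker and well plate alone.

Things in the scene. Friction and masses are not known exactly. Their poses are not given: they have to be found in the camera images.
- heater: White dry-block heater, fixed to the bench, 180 (x) x 204 (y) x 50 mm to its flat grey deck. Origin: centre of its underside, on the bench; +x points from its control strip (front) to its back, +y along its width, z up. On the deck, 75 mm to +y of the pin, is a small clamp with a black knurled head, 24 mm high, turned aside.
- locating_pin (a point): Where the axis of the steel locating pin meets the heater's deck, 50 mm above the bench; axes as the heater's. The pin is fixed, 12 mm in diameter, and rises 15 mm above the deck, its uppermost 4 mm tapered to 5 mm.
- back_stops (a point): Midway between the two dark steel back stops on the deck, at deck height, in the plane of their front faces (26.5 mm to +x of the pin axis); axes as the heater's. Each stop is 25 mm high, 14 (x) x 16 (y) mm, centred 36 mm to either side in y; the 56 mm between them are free for a finger.
- contact_plate (a joint): The brass contact plate round the pin, 44 (x) x 84 (y) mm, on springs: 0 = up, its face 5 mm above the deck; 0.005 m = pressed flush with the deck. About 6 N just start it down and about 10 N bring it flush, so the block's own weight does not move it; it springs back up when let go.
- heater_block: Loose aluminium tube block, 50 (x) x 92 (y) x 50 mm, about 0.45 kg, ten wells in its top; same both ways round. Origin: centre of its underside, z up. Mid-underside: a blind round socket, 15 mm wide, 20 mm deep. Underside over the deck: 15 mm riding on the pin, 5 mm dropped on, 0 pressed home. In place its y is parallel to the heater's y, its back face 1.5 mm from the stops.
- tube_blue: 50 ml tube, 84 mm tall, body 30 mm and blue screw cap (the top 14 mm) 35 mm in diameter, 35 g; it starts upright on the contact plate, beside the pin. Origin: centre of its foot.
- beaker: Glass beaker, 54 mm in diameter, 70 mm tall, on the bench; not to be disturbed. Origin: centre of its underside.
- bottle_b: White bottle with a blue cap, 61 x 61 x 138 mm, on the bench; not to be disturbed. Origin: centre of its underside.
- plate_assay: Flat clear well plate, 86 (x) x 128 (y) x 14 mm, on the bench in front; not to be disturbed. Origin: centre of its underside.
Things that resemble listed ones, but are neither listed nor needed, are in the scene too. What is shaped like the heater_block but pink is not meant.

How it is judged:
On the way, in this order (a step that is already met when the one before it is completed fails the run):
1. the blue-capped tube stands upright on the bench, off the heater and let go (height (world z) of tube_blue below 0.01 m and angle between tube_blue's own z axis and vertical below 0.15 rad and contact force between tube_blue and heater below 0.1 N and contact force between the fingers and tube_blue below 0.1 N), for 0.2 s.
2. the block has dropped over the locating pin: socket on the pin, underside within 8 mm of the deck (horizontal distance between heater_block and locating_pin below 0.004 m and z of heater_block in the frame of locating_pin between -0.003 and 0.008 m), for 0.1 s.
At the end, for the whole second after the job is handed in: Gripper on the block, block at rest: underside within 2 mm of the deck, socket within 4 mm of the pin axis, long axis within 5 deg of the heater's y, upright within 2 deg, contact plate down over 3 mm. Blue-capped tube upright, at rest on the bench, touching neither heater nor fingers (all of step 1 and horizontal distance between heater_block and locating_pin below 0.004 m and z of heater_block in the frame of locating_pin between -0.003 and 0.002 m and angle between the y axis of heater_block and the y axis of heater, either way round below 0.09 rad and angle between heater_block's own z axis and vertical below 0.035 rad and value of joint contact_plate above 0.003 m and contact force between the fingers and heater_block above 2 N and linear speed of each of heater_block, tube_blue below 0.02 m/s); the arm keeps its last pose, push and grip.
It fails at once if the bottle, the beaker or the well plate is pushed more than 2 cm or tipped (distance of any of beaker, bottle_b, plate_assay from where it was at the start of the episode above 0.02 m or angle between any of beaker, bottle_b's own z axis and vertical above 0.4 rad).
It also fails if it takes over 64 s, if anything falls off the work surface, if the arm or the gripper's body presses on something with over 40 N, if the wrist force passes 120 N, or if a joint passes its speed limit or range.

## Working session

There is one attempt and no reset: what is moved stays moved. The work goes in short steps, Python scripts to look and compute and a shell command to move; the robot and the scene stay as the last step left them, time stands still between calls to the robot, and variables do not carry over. Pictures are saved under pics/ and viewed, at most 10 in all, crops included, and the job is handed in when it is done.

```bash
mkdir -p pics; cat > h.py <<'E'
import numpy as np, cv2
from cell import arm
def ray(cam,p,cal=None):
    c=cal or arm.get_calibration(cam); K=np.array(c["intrinsics"]);D=np.array(c["distortion"]);T=np.array(c["pose"])
    u=cv2.undistortPoints(np.array([[[p[1],p[0]]]],float),K,D)[0,0]
    return T[:3,3],T[:3,:3]@np.array([u[0],-u[1],-1.])
def onz(cam,p,z,cal=None):
    o,d=ray(cam,p,cal); return o+d*(z-o[2])/d[2]
def proj(cam,P):
    c=arm.get_calibration(cam);K=np.array(c["intrinsics"]);D=np.array(c["distortion"]);T=np.array(c["pose"])
    q=(np.atleast_2d(P)-T[:3,3])@T[:3,:3]; q=q*[1,-1,-1]
    return cv2.projectPoints(q,np.zeros(3),np.zeros(3),K,D)[0][:,0,::-1]
def tri(p1,p2,c1="scene",c2="side"):
    a,d=ray(c1,p1);b,e=ray(c2,p2); s=np.linalg.lstsq(np.c_[d,-e],b-a,rcond=None)[0]
    return (a+d*s[0]+b+e*s[1])/2, np.linalg.norm(a+d*s[0]-b-e*s[1])
def save(cam,n,crop=None,k=1):
    im=arm.get_image(cam)[...,::-1]
    if crop: im=im[crop[0]:crop[1],crop[2]:crop[3]]
    cv2.imwrite(f"pics/{n}.png",cv2.resize(im,None,fx=k,fy=k))
E
python3 - <<'E'
from h import *
np.set_printoptions(precision=3,suppress=True)
a=arm.get_image("scene");b=arm.get_image("side")
cv2.imwrite("pics/both.png",np.vstack([cv2.resize(a,(480,300)),cv2.resize(b,(480,300))])[...,::-1])
print(arm.observe()["ee_rot"])
zs=dict(heater=0,locating_pin=.05,back_stops=.05,heater_block=0,tube_blue=.055,beaker=0,bottle_b=0,plate_assay=0)
for q,z in zs.items():
  for c in("scene","side"):
    for r in arm.place_of(c,q)[:3]: print(q,c,np.round(r["point"]),round(r["conf"],2),onz(c,r["point"],z))
E
```

```text
[-2.221 -2.221  0.002]
heater scene [242. 278.] 0.93 [0.611 0.075 0.   ]
heater side [231. 322.] 0.77 [0.605 0.063 0.   ]
locating_pin scene [219. 275.] 0.79 [0.625 0.057 0.05 ]
locating_pin side [230. 309.] 0.47 [0.645 0.079 0.05 ]
back_stops scene [223. 263.] 0.8 [0.643 0.085 0.05 ]
heater_block scene [208. 361.] 0.87 [ 0.481 -0.182  0.   ]
heater_block scene [299. 228.] 0.71 [0.594 0.303 0.   ]
heater_block scene [224. 274.] 0.56 [0.663 0.004 0.   ]
heater_block side [305. 345.] 0.6 [0.597 0.289 0.   ]
tube_blue scene [216. 277.] 0.83 [0.626 0.048 0.055]
tube_blue side [219. 318.] 0.81 [0.613 0.054 0.055]
beaker scene [179. 334.] 0.89 [ 0.637 -0.355  0.   ]
beaker side [225. 318.] 0.46 [0.613 0.041 0.   ]
beaker side [131. 287.] 0.45 [ 0.632 -0.343  0.   ]
bottle_b scene [190. 294.] 0.76 [ 0.719 -0.221  0.   ]
bottle_b side [163. 264.] 0.89 [ 0.727 -0.224  0.   ]
plate_assay scene [240. 373.] 0.79 [ 0.399 -0.026  0.   ]
plate_assay side [191. 382.] 0.67 [ 0.398 -0.032  0.   ]
```

View pics/both.png

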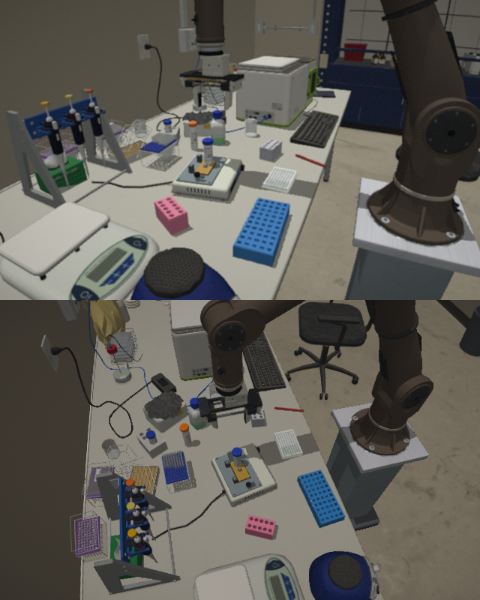

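The scene view shows the robot over the bench, with the heater at about (230,277) in scene pixels. The blue-capped tube stands on its plate at (205,278).

- **Block candidates:** aluminium at scene (200,361), pink at (285,228).
- **Blue-cap candidates:** the tube on the heater at (190,277), tubes on the bench at about (165,222), and the bottle at (160,290).

By the description I choose the aluminium block and the tube on the heater plate. I'll check that choice in a close crop.

```bash
python3 - <<'E'
from h import *
np.set_printoptions(precision=3,suppress=True)
a=arm.get_image("scene");w=arm.get_image("wrist")
cr=cv2.resize(a[165:285,220:412],(560,350),interpolation=cv2.INTER_CUBIC); 
cv2.imwrite("pics/c1.png",np.vstack([cr[:240],cv2.resize(w,(560,350))])[...,::-1])
zs=dict(heater=0,locating_pin=.05,back_stops=.05,heater_block=0,tube_blue=.055,beaker=0)
for q,z in zs.items():
    for r in arm.place_of("wrist",q)[:3]: print(q,np.round(r["point"]),round(r["conf"],2),onz("wrist",r["point"],z))
print(arm.get_calibration("wrist")["pose"])
E
```

```text
heater [120. 307.] 0.76 [0.606 0.076 0.   ]
locating_pin [117. 313.] 0.9 [0.616 0.078 0.05 ]
back_stops [118. 339.] 0.96 [0.644 0.078 0.05 ]
heater_block [314. 388.] 0.73 [ 0.727 -0.214  0.   ]
heater_block [140. 318.] 0.66 [0.62  0.051 0.   ]
heater_block [298. 233.] 0.62 [ 0.49  -0.183  0.   ]
tube_blue [144. 320.] 0.95 [0.623 0.05  0.055]
[[ 1.     0.002 -0.001  0.625]
 [-0.001  0.963  0.27   0.072]
 [ 0.001 -0.27   0.963  0.384]
 [ 0.     0.     0.     1.   ]]
```

View pics/c1.png

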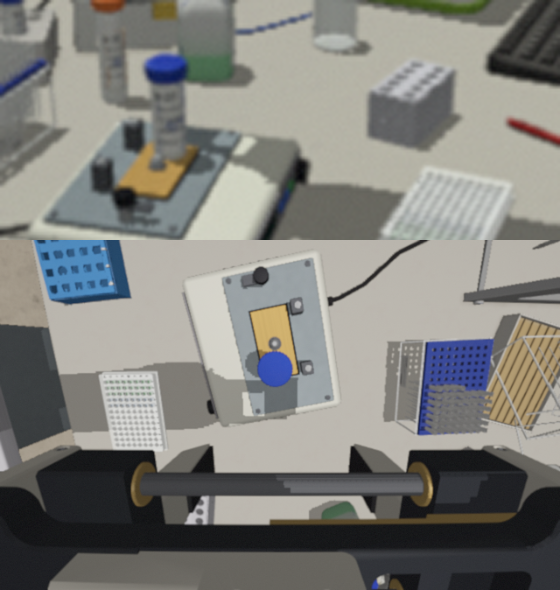

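The crop shows the blue-capped tube on the brass plate beside the pin (wrist view, scaled, (275,370)). The stops are on the +x side at (295,305) and (307,367), and the clamp is at +y, so the heater yaw is about +0.19. The silver block is at scene (195,361) and is not the pink one. I'll go down over the tube.

```bash
python3 -m inch '0.05 -0.002 0 0 0.09; 0.05 -0.002 0.05 0 0.09; 0.05 -0.002 0.09 0 0.09; 0.05 -0.002 0.136 0 0.09;0.05 -0.002 0.136 0 0.09' 15; python3 - <<'E'
from h import *
np.set_printoptions(precision=3,suppress=True)
o=arm.observe();print(o["position"],o["ee_rot"],o["clock"])
save("wrist","w2")
for c in("wrist","side","scene"):
    if c!="wrist": arm.get_image(c)
    for r in arm.place_of(c,"tube_blue")[:2]: print(c,np.round(r["point"]),round(r["conf"],2),onz(c,r["point"],.055))
E
```

```text
clock: 1.8
position: [0.6205, 0.0498, 0.2631]
ee_rot: [-2.217, -2.217, 0.013]
force: [-1.1, 0.1, -0.5]
width: 0.983
gripper_force: 0.0
[0.62  0.05  0.263] [-2.217 -2.217  0.013] 1.8
wrist [226. 324.] 0.96 [0.624 0.052 0.055]
side [219. 318.] 0.57 [0.613 0.056 0.055]
scene [219. 278.] 0.97 [0.615 0.063 0.055]
```

View pics/w2.png

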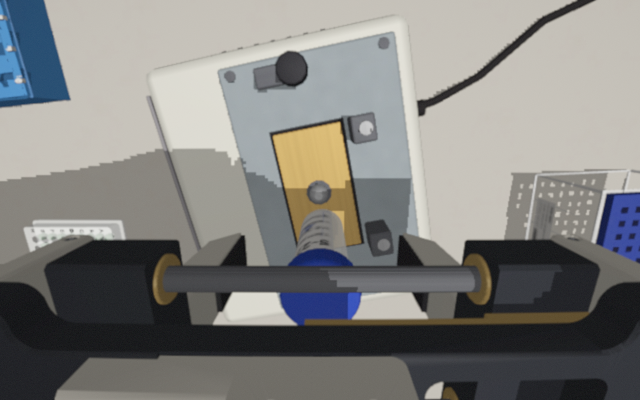

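The tube's cap is between the open fingers at (285,320) and the pin is in front at (190,319). I'll grip and lift.

```bash
python3 -m inch '0 0.002 0 0 0.02; 0 0.002 0 0 0.02; 0 0.002 0 0 0.02;0 0.002 0 0 0.02; 0 0.002 0 0 0.02' 15;python3 -m inch '0 0 -0.02 0 0.02; 0 0 -0.05 0 0.02; 0 0 -0.08 0 0.02; 0 0 -0.08 0 0.02'
```

```text
clock: 2.6
position: [0.625, 0.0499, 0.2687]
ee_rot: [-2.222, -2.221, 0.0]
force: [-0.2, 0.2, 0.5]
width: 0.597
gripper_force: 0.0
clock: 3.0
position: [0.6263, 0.0501, 0.3531]
ee_rot: [2.219, 2.218, 0.009]
force: [0.6, 0.2, -0.1]
width: 0.251
gripper_force: 0.0
```

The fingers are slower than I allowed for, so they lifted away before closing. I'll check that the tube still stands and go again.

```bash
python3 -m inch '0 0 0 0 0.09; 0 0 0 0 0.09; 0 0 0 0 0.09;0 0 0 0 0.09; 0 0 0 0 0.09'; python3 -m inch '0 0 0 0 0.09; 0 0 0 0 0.09; 0 0 0 0 0.09'; python3 - <<'E'
from h import *
np.set_printoptions(precision=3,suppress=True)
for c in("wrist","side","scene"):
    arm.get_image(c)
    for q in("tube_blue","locating_pin","back_stops"):
      for r in arm.place_of(c,q)[:2]: print(c,q,np.round(r["point"]),round(r["conf"],2),onz(c,r["point"],.055 if q=="tube_blue" else .05))
E
```

```text
clock: 3.5
position: [0.6249, 0.05, 0.3481]
ee_rot: [-2.221, -2.221, 0.001]
force: [0.1, -0.6, -0.2]
width: 0.632
gripper_force: 0.0
clock: 3.8
position: [0.625, 0.05, 0.3487]
ee_rot: [2.222, 2.221, 0.0]
force: [1.3, -0.2, -0.0]
width: 0.903
gripper_force: 0.0
wrist tube_blue [197. 321.] 0.69 [0.624 0.053 0.055]
wrist locating_pin [172. 311.] 0.65 [0.615 0.077 0.05 ]
side tube_blue [131. 288.] 0.69 [ 0.635 -0.292  0.055]
side tube_blue [219. 319.] 0.55 [0.611 0.055 0.055]
side locating_pin [190. 379.] 0.7 [ 0.42  -0.004  0.05 ]
side back_stops [231. 310.] 0.85 [0.644 0.082 0.05 ]
scene tube_blue [217. 276.] 0.77 [0.626 0.052 0.055]
scene tube_blue [189. 294.] 0.32 [ 0.663 -0.115  0.055]
scene locating_pin [223. 272.] 0.74 [0.623 0.075 0.05 ]
```

Tube unmoved. I'll go down again, close with enough rows, and check the force before lifting.

```bash
python3 -m inch '0.002 0 0.04 0 0.09; 0.002 0 0.08 0 0.09; 0.002 0 0.08 0 0.02; 0.002 0 0.08 0 0.02;0.002 0 0.08 0 0.02' 15; python3 -m inch '0 0 0 0 0.02; 0 0 0 0 0.02; 0 0 0 0 0.02;0 0 0 0 0.02; 0 0 0 0 0.02';python3 -m inch '0 0 0 0 0.02; 0 0 0 0 0.02;0 0 0 0 0.02'
```

```text
clock: 4.9
position: [0.6259, 0.052, 0.2709]
ee_rot: [2.22, 2.22, 0.004]
force: [-0.5, -0.9, 0.2]
width: 0.77
gripper_force: 0.0
clock: 5.4
position: [0.625, 0.052, 0.2689]
ee_rot: [2.222, 2.221, 0.0]
force: [-0.6, -0.0, 1.5]
width: 0.373
gripper_force: 14.8
clock: 5.7
position: [0.6251, 0.052, 0.2688]
ee_rot: [2.221, 2.221, 0.0]
force: [0.5, -0.2, 1.9]
width: 0.375
gripper_force: 14.7
```

```bash
python3 -m inch '0 0 -0.03 0 0.02; 0 0 -0.06 0 0.02; -0.045 0.005 -0.06 0 0.02; -0.09 0.01 -0.06 0 0.02;-0.132 0.015 -0.06 0 0.02';python3 -m inch '0 0 0 0 0.02;0 0 0.04 0 0.02; 0 0 0.08 0 0.02; 0 0 0.1 0 0.02; 0 0 0.1 0 0.02';  python3 -m inch '0 0 0.006 0 0.02; 0 0 0.012 0 0.02; 0 0 0.0125 0 0.02'; python3 - <<'E'
from h import *
save("scene","s3",(120,300,200,440),3)
E
```

```text
clock: 6.2
position: [0.64, -0.0818, 0.3289]
ee_rot: [2.221, 2.221, -0.0]
force: [0.9, 0.7, 1.0]
width: 0.375
gripper_force: 14.8
clock: 6.7
position: [0.6385, -0.0797, 0.2252]
ee_rot: [-2.218, -2.218, 0.007]
force: [0.2, 0.1, -0.0]
width: 0.369
gripper_force: 14.8
clock: 7.0
position: [0.6402, -0.08, 0.2166]
ee_rot: [2.221, 2.221, 0.001]
force: [0.2, -0.9, -1.2]
width: 0.377
gripper_force: 14.8
```

View pics/s3.png

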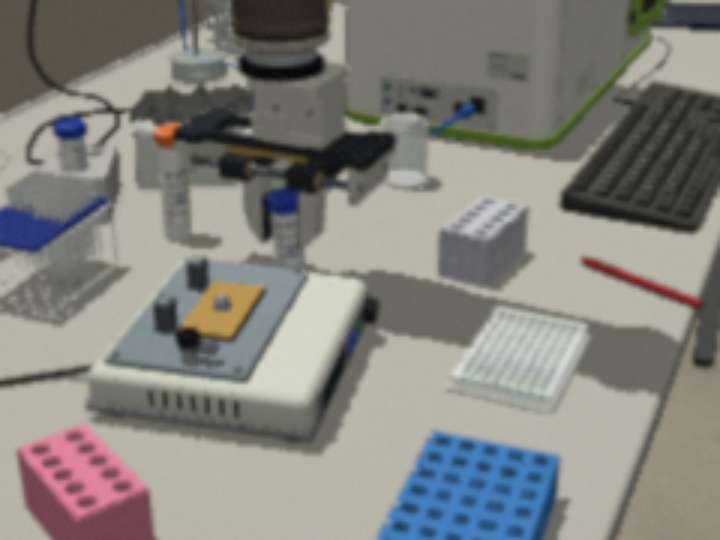

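The tube is held upright at the bench, to the right of the heater at crop (285,230), and the plate is bare. I'll lower the last 2.5 mm, open and rise.

```bash
python3 -m inch '0 0 0.0025 0 0.02; 0 0 0.0025 0 0.02; 0 0 0.0025 0 0.09;0 0 0.0025 0 0.09;0 0 0.0025 0 0.09'; python3 -m inch '0 0 0 0 0.09; 0 0 0 0 0.09; 0 0 0 0 0.09;0 0 -0.04 0 0.09;0 0 -0.08 0 0.09'; python3 -m inch '0 0 -0.05 0 0.09; 0 0 -0.1 0 0.09; 0 -0.03 -0.1 0 0.09; 0 -0.06 -0.1 0 0.09; 0 -0.06 -0.1 0 0.09';python3 - <<'E'
from h import *
np.set_printoptions(precision=3,suppress=True)
zs=dict(heater=0,locating_pin=.05,back_stops=.05,heater_block=0,tube_blue=0)
save("wrist","w4")
for c in("wrist","side","scene"):
  if c!="wrist":arm.get_image(c)
  for q,z in zs.items():
    for r in arm.place_of(c,q)[:2]: print(c,q,np.round(r["point"]),round(r["conf"],2),onz(c,r["point"],z))
E
```

```text
clock: 7.55
position: [0.64, -0.08, 0.2139]
ee_rot: [2.221, 2.221, 0.0]
force: [0.9, 0.5, 0.4]
width: 0.587
gripper_force: 0.0
clock: 8.05
position: [0.6394, -0.08, 0.2935]
ee_rot: [-2.22, -2.22, 0.003]
force: [-0.0, -0.7, 1.0]
width: 0.973
gripper_force: 0.0
clock: 8.55
position: [0.577, -0.0804, 0.3943]
ee_rot: [-2.222, -2.22, 0.002]
force: [-0.6, -0.6, 0.1]
width: 0.982
gripper_force: 0.0
wrist heater [ 50. 342.] 0.6 [0.605 0.075 0.   ]
wrist locating_pin [ 31. 362.] 0.61 [0.621 0.082 0.05 ]
wrist back_stops [ 33. 390.] 0.64 [0.65 0.08 0.05]
wrist heater_block [254. 257.] 0.65 [ 0.49  -0.185 -0.   ]
wrist tube_blue [180. 368.] 0.88 [ 0.642 -0.08   0.   ]
side heater [231. 324.] 0.64 [0.601 0.065 0.   ]
side heater [228. 317.] 0.16 [0.618 0.05  0.   ]
side locating_pin [225. 317.] 0.94 [0.619 0.07  0.05 ]
side back_stops [229. 307.] 0.86 [0.65  0.077 0.05 ]
side back_stops [161. 265.] 0.64 [ 0.725 -0.188  0.05 ]
side heater_block [158. 343.] 0.67 [ 0.478 -0.186  0.   ]
side tube_blue [193. 302.] 0.47 [ 0.635 -0.08   0.   ]
scene heater [242. 278.] 0.73 [0.609 0.079 0.   ]
scene back_stops [222. 262.] 0.67 [0.648 0.081 0.05 ]
scene back_stops [244. 282.] 0.18 [0.555 0.152 0.05 ]
scene heater_block [299. 228.] 0.89 [0.595 0.303 0.   ]
scene heater_block [208. 362.] 0.64 [ 0.478 -0.182  0.   ]
scene tube_blue [212. 298.] 0.72 [ 0.638 -0.088  0.   ]
```

View pics/w4.png

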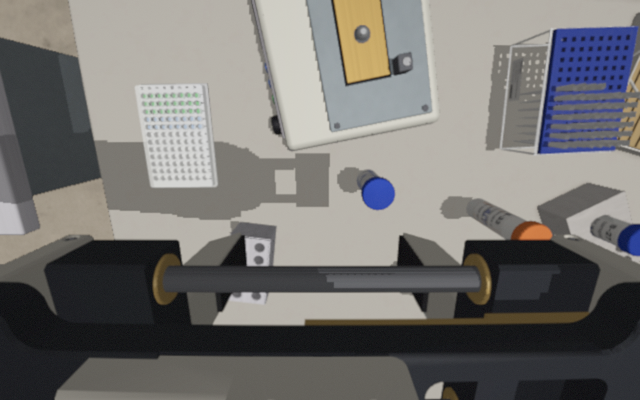

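The blue tube stands on the bench at (190,378). The block is partly hidden at about (265,255). I'll move so the camera is above the block and fit its outline.

```bash
python3 -m inch '-0.05 -0.025 0 0 0.09; -0.1 -0.05 0 0 0.09; -0.15 -0.08 0 0 0.09; -0.2 -0.093 0 0 0.09; -0.2 -0.093 0 0 0.09'; python3 -m inch '0 0 0 0 0.09'; cat >> h.py <<'E'
def rect(mask,cam,z):
    cs=cv2.findContours(mask.astype(np.uint8),cv2.RETR_EXTERNAL,cv2.CHAIN_APPROX_NONE)[0]
    c=max(cs,key=cv2.contourArea)[:,0]; cal=arm.get_calibration(cam)
    P=np.array([onz(cam,(v,u),z,cal)[:2] for u,v in c]).astype(np.float32)
    r=cv2.minAreaRect(P*1000); (cx,cy),(w,h),a=r
    if w>h: a-=90; w,h=h,w   # h = long side, a = yaw of y axis, deg
    return (round(cx/1000,4),round(cy/1000,4)),(round(w,1),round(h,1)),round((a+90)%180-90,2)
E
python3 - <<'E'
from h import *
np.set_printoptions(precision=3,suppress=True)
print(arm.observe()["position"],arm.observe()["ee_rot"])
im=arm.get_image("wrist")
S=arm.silhouettes("wrist","heater_block")
v=im.copy()
for s in S[:3]:
    print(s["conf"],s["point"],rect(s["region"],"wrist",.05)); v[...,0][cv2.Canny(s["region"].astype(np.uint8)*255,50,100)>0]=255
for r in arm.place_of("wrist","heater_block")[:2]: print(r["point"],onz("wrist",r["point"],0))
cv2.imwrite("pics/w5.png",v[...,::-1])
E
```

```text
clock: 9.95
position: [0.4842, -0.2849, 0.3941]
ee_rot: [2.227, 2.214, -0.003]
force: [-0.4, -0.3, 0.6]
width: 0.979
gripper_force: 0.0
clock: 10.05
position: [0.4849, -0.2841, 0.394]
ee_rot: [2.228, 2.213, -0.003]
force: [-0.5, -0.3, 0.4]
width: 0.981
gripper_force: 0.0
[ 0.485 -0.284  0.394] [ 2.228  2.213 -0.003]
0.64 [93.6, 322.3] ((0.4858, -0.1812), (50.6, 91.6), -6.93)
[100.1, 322.3] [ 0.488 -0.18   0.   ]
```

View pics/w5.png

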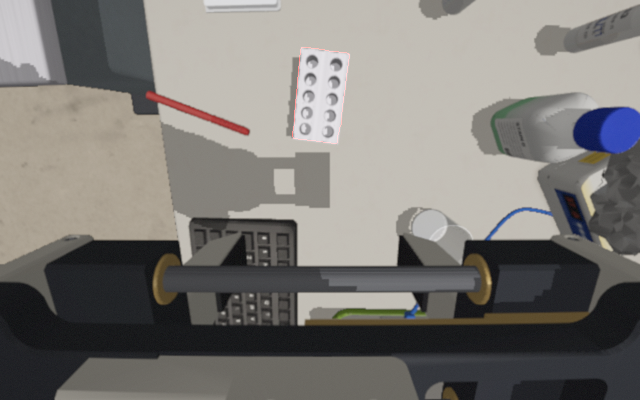

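The outline fits 50.6 × 91.6 mm: block centre (0.486, −0.181), yaw −6.9°. In the picture it is the silver ten-well block at (94,322). I'll align and descend.

```bash
python3 -m inch '0.05 0 0 0.06 0.09; 0.103 0 0 0.114 0.09; 0.103 0 0.04 0.114 0.09; 0.103 0 0.09 0.114 0.09; 0.103 0 0.13 0.114 0.09' 40; python3 -m inch '0 0 0.03 0 0.09; 0 0 0.06 0 0.09;0 0 0.073 0 0.09;0 0 0.073 0 0.03;0 0 0.073 0 0.03'; python3 -m inch '0 0 0 0 0.03; 0 0 0 0 0.03; 0 0 0 0 0.03;0 0 0 0 0.03;0 0 0 0 0.03';python3 -m inch '0 0 0 0 0.03; 0 0 0 0 0.03'
```

```text
clock: 10.7
position: [0.4873, -0.1742, 0.2622]
ee_rot: [-2.34, -2.096, -0.002]
force: [1.1, -0.3, 0.0]
width: 0.981
gripper_force: 0.0
clock: 11.2
position: [0.4876, -0.1765, 0.1916]
ee_rot: [2.343, 2.092, 0.001]
force: [0.7, 0.5, 0.4]
width: 0.85
gripper_force: 0.0
clock: 11.7
position: [0.4867, -0.177, 0.1913]
ee_rot: [-2.345, -2.091, 0.0]
force: [-3.2, 0.7, 8.5]
width: 0.545
gripper_force: 39.9
clock: 11.9
position: [0.4866, -0.1771, 0.1913]
ee_rot: [-2.345, -2.091, 0.0]
force: [-3.1, 1.0, 7.8]
width: 0.54
gripper_force: 39.9
```

Gripped (50 mm, 40 N). I'll lift, turn toward the heater's yaw, and look at the contact plate from near.

```bash
python3 -m inch '0 0 -0.04 0 0.03; 0 0 -0.085 0 0.03; 0 0 -0.13 0 0.03; 0 0 -0.17 0 0.03;0 0 -0.17 0 0.03'; python3 -m inch '0.03 0.03 0 -0.1 0.03; 0.06 0.06 0 -0.2 0.03; 0.09 0.09 0 -0.3 0.03;0.121 0.117 0 -0.306 0.03;0.121 0.117 0 -0.306 0.03';python3 -m inch '0 0 0 0 0.03; 0 0 0 0 0.03'; python3 - <<'E'
from h import *
np.set_printoptions(precision=4,suppress=True)
o=arm.observe();print(o["position"],o["ee_rot"])
im=arm.get_image("wrist")
for r in arm.place_of("wrist","locating_pin")[:1]+arm.place_of("wrist","back_stops")[:1]: print(r["conf"],r["point"],onz("wrist",r["point"],.05))
hsv=cv2.cvtColor(im,cv2.COLOR_RGB2HSV)
m=cv2.inRange(hsv,(12,90,60),(32,255,255)); m=cv2.morphologyEx(m,cv2.MORPH_CLOSE,np.ones((5,5)));m[260:]=0
print("plate",rect(m,"wrist",.055))
for s in arm.silhouettes("wrist","contact_plate")[:2]: print("net",s["conf"],s["point"],rect(s["region"],"wrist",.055))
for s in arm.silhouettes("wrist","heater_block")[:2]: print("blk",s["conf"],s["point"])
cv2.imwrite("pics/w6.png",im[...,::-1])
E
```

```text
clock: 12.4
position: [0.4883, -0.1776, 0.3659]
ee_rot: [2.339, 2.086, 0.008]
force: [1.3, 0.1, -4.1]
width: 0.542
gripper_force: 39.9
clock: 12.9
position: [0.6198, -0.064, 0.3587]
ee_rot: [-1.988, -2.43, -0.005]
force: [0.2, 1.6, -4.9]
width: 0.541
gripper_force: 39.9
clock: 13.1
position: [0.6161, -0.0711, 0.3595]
ee_rot: [-1.999, -2.422, 0.003]
force: [-0.7, -0.1, -4.6]
width: 0.543
gripper_force: 39.9
[ 0.6161 -0.0711  0.3595] [-1.9988 -2.4217  0.0033]
0.96 [38.6, 354.7] [0.6179 0.0776 0.05  ]
0.96 [39.5, 384.4] [0.6444 0.0821 0.05  ]
plate ((0.6185, 0.0709), (45.1, 71.9), 11.17)
net 0.82 [44.9, 353.8] ((0.6186, 0.0707), (44.8, 72.7), 11.06)
blk 0.56 [234.0, 322.0]
```

View pics/w6.png

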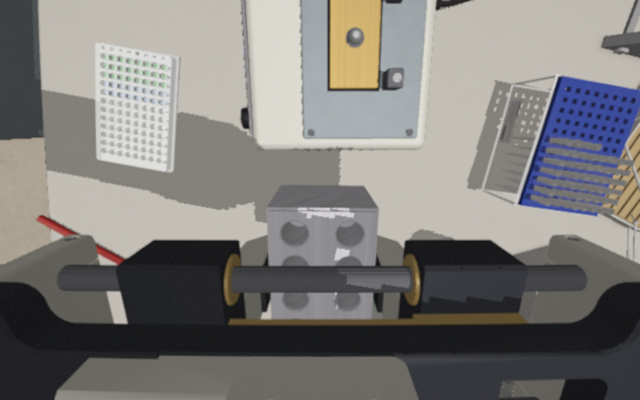

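The picture shows the silver block held square in the gripper, with its front-top edge at row 209, cols 268–376. Pin at (38,355), plate yaw 11.1°, pin (0.6177, 0.077). Next I'll work out the in-hand offset.

```bash
python3 - <<'E'
from h import *
np.set_printoptions(precision=4,suppress=True)
from scipy.spatial.transform import Rotation as R
o=arm.observe();p=np.array(o["position"]);M=R.from_rotvec(o["ee_rot"]).as_matrix()
print(p,"tool x deg",np.degrees(np.arctan2(M[1,0],M[0,0])),M[:,2])
for px in((209,268),(209,322),(209,376)): print(px,(onz("wrist",px,p[2]-.1913+.05)-p)@M)
for px in((187,276),(187,370)): print(px,(onz("wrist",px,p[2]-.1913)-p)@M)
g=np.array([.6177,.077,0]);d=(g-p)@M; print("pin in tool",d)
E
```

```text
[ 0.6166 -0.0709  0.3608] tool x deg 100.92314010887598 [ 0.     -0.0003 -1.    ]
(209, 268) [ 0.0364 -0.0236  0.1413]
(209, 322) [ 0.0363 -0.0001  0.1413]
(209, 376) [0.0363 0.0234 0.1413]
(187, 276) [ 0.0352 -0.0277  0.1913]
(187, 370) [0.0351 0.0289 0.1913]
pin in tool [0.1451 0.0292 0.3608]
```

```bash
python3 - <<'E'
from h import *
from scipy.spatial.transform import Rotation as R
np.set_printoptions(precision=4,suppress=True)
w=arm.get_image("wrist");s=arm.get_image("side");c=arm.get_image("scene")
o=arm.observe();p=np.array(o["position"]);M=R.from_rotvec(o["ee_rot"]).as_matrix()
pt={}
for cam in("side","scene","wrist"):
  for r in arm.place_of(cam,"heater_block")[:3]: print(cam,r["point"],r["conf"]); 
q=proj("side",p+M[:,2]*.159)[0].astype(int);q2=proj("scene",p+M[:,2]*.159)[0].astype(int);print(q,q2)
f=lambda im,y,x,h,k:cv2.resize(im[y-h:y+h,x-h:x+h],None,fx=k,fy=k,interpolation=cv2.INTER_CUBIC)
A=f(w,250,322,70,4)[:300]; B=np.hstack([f(s,q[0],q[1],35,4),f(c,q2[0],q2[1],35,4)])
cv2.imwrite("pics/c7.png",np.vstack([A,B])[...,::-1])
print("expected centre-bottom px for offset 0,-4,-10mm",*[ (k,proj("side",p+M@[k,0,.1913])[0],proj("scene",p+M@[k,0,.1913])[0]) for k in(0,-.004,-.010)])
E
```

```text
side [157.0, 305.3] 0.98
side [304.2, 346.8] 0.67
scene [296.8, 230.2] 0.87
scene [160.0, 302.6] 0.72
wrist [253.9, 321.4] 0.65
[150 305] [145 300]
expected centre-bottom px for offset 0,-4,-10mm (0, array([157.9999, 305.7227]), array([157.8367, 300.602 ])) (-0.004, array([156.9669, 305.1511]), array([157.3439, 301.0179])) (-0.01, array([155.4249, 304.2979]), array([156.6113, 301.6362]))
```

View pics/c7.png

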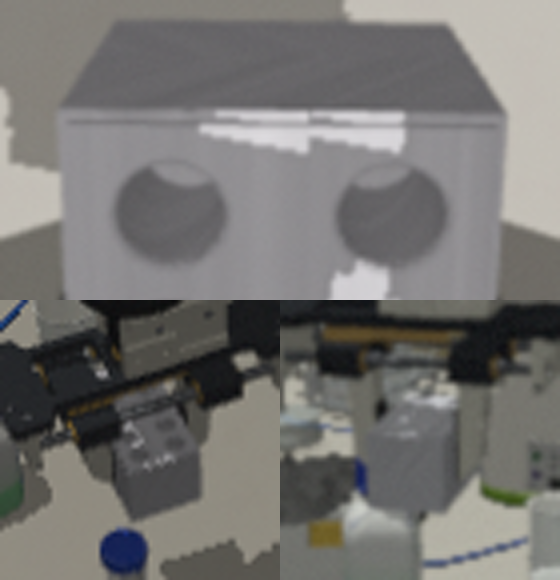

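The crop shows the front face corners: top edge row 207.5, cols 266.5 and 378.3; bottom edge row 185.5, cols 280.7 and 364. Solve the face pose from these.

```bash
python3 - <<'E'
from h import *
from scipy.spatial.transform import Rotation as R
from scipy.optimize import least_squares
np.set_printoptions(precision=4,suppress=True)
o=arm.observe();p=np.array(o["position"]);M=R.from_rotvec(o["ee_rot"]).as_matrix();print(p)
px=np.array([[207.5,266.5],[207.5,378.3],[185.5,280.7],[185.5,364]])
# tool-frame corners: x fwd edge, y, z (down); params: x offset of centre, y, z of underside, pitch about tool y
def f(q):
    L=np.array([[.046,-.025,-.05],[.046,.025,-.05],[.046,-.025,0],[.046,.025,0]])
    L=L@R.from_euler("y",q[3]).as_matrix().T+[q[0],q[1],q[2]]
    return (proj("wrist",p+L@M.T)-px).ravel()
for pit in (True,False):
  g=(lambda q:f(q)) if pit else (lambda q:f([*q[:3],0]))
  r=least_squares(g,[0,0,.19,0],x_scale=[.01,.01,.01,.1]); print(r.x,r.fun)
E
```

```text
[ 0.6169 -0.0702  0.3608]
[-0.0105  0.0002  0.1934 -0.0138] [ 0.1091 -0.2522 -0.0699  0.5074  0.0358  0.5592 -0.089  -0.9099]
[-0.0101  0.0002  0.1943  0.    ] [ 0.6114 -0.0731  0.4327  0.3286 -0.6543  0.6125 -0.7787 -0.9631]
```

```bash
python3 - <<'E'
from h import *
from scipy.spatial.transform import Rotation as R
np.set_printoptions(precision=4,suppress=True)
im=arm.get_image("wrist")
o=arm.observe();p=np.array(o["position"]);M=R.from_rotvec(o["ee_rot"]).as_matrix();print(p,o["ee_rot"])
for q in("locating_pin","back_stops"):
  for r in arm.place_of("wrist",q)[:1]: P=onz("wrist",r["point"],.05);print(q,P,(P-p)@M)
hsv=cv2.cvtColor(im,cv2.COLOR_RGB2HSV)
m=cv2.inRange(hsv,(12,90,60),(32,255,255)); m=cv2.morphologyEx(m,cv2.MORPH_CLOSE,np.ones((5,5)));m[180:]=0
(cx,cy),(w,h),a=rect(m,"wrist",.055);print(w,h,a)
k=np.radians(a);P=np.array([cx,cy,.05])+(.042-h/2000)*np.array([-np.sin(k),np.cos(k),0]);print("pin from plate",P,(P-p)@M)
E
```

```text
[ 0.617  -0.0702  0.3608] [1.9984 2.4239 0.0002]
locating_pin [0.6156 0.0761 0.05  ] [0.1439 0.0265 0.3108]
back_stops [ 0.7072 -0.1805  0.05  ] [-0.1255  0.0674  0.3108]
45.0 73.5 11.15
pin from plate [0.6165 0.0763 0.05  ] [0.1439 0.0274 0.3108]
```

```bash
python3 -m inch '0.045 0.006 0 0 0.03; 0.09 0.012 0 0 0.03; 0.13 0.018 0 0 0.03; 0.153 0.024 0 0 0.03; 0.153 0.024 0 0 0.03'; python3 -m inch '0 0 0.03 0 0.03; 0 0 0.06 0 0.03; 0 0 0.085 0 0.03; 0 0 0.096 0 0.03; 0 0 0.096 0 0.03'; python3 -m inch '0 0 0 0 0.03;0 0 0 0 0.03;0 0 0 0 0.03'; python3 - <<'E'
from h import *
from scipy.spatial.transform import Rotation as R
np.set_printoptions(precision=4,suppress=True)
o=arm.observe();p=np.array(o["position"]);M=R.from_rotvec(o["ee_rot"]).as_matrix()
P=np.array([.6165,.0763,.05]);print((P-p)@M, p[2]-.193-.05)
a=arm.get_image("scene");b=arm.get_image("side");f=lambda im,y,x:cv2.resize(im[y-50:y+50,x-65:x+65],None,fx=4,fy=4,interpolation=cv2.INTER_CUBIC)[:300]
cv2.imwrite("pics/c8.png",np.vstack([f(a,215,275),f(b,220,318)])[...,::-1])
for c in("scene","side"):
  for r in arm.place_of(c,"heater_block")[:2]: print(c,r["point"],r["conf"],(onz(c,r["point"],p[2]-.193)-p)@M)
E
```

```text
clock: 14.3
position: [0.611, 0.0903, 0.3608]
ee_rot: [-1.989, -2.43, -0.004]
force: [-0.5, 0.7, -3.7]
width: 0.541
gripper_force: 39.9
clock: 14.8
position: [0.611, 0.0841, 0.2634]
ee_rot: [-1.998, -2.422, 0.004]
force: [-0.7, -0.3, -3.0]
width: 0.541
gripper_force: 39.9
clock: 15.1
position: [0.6119, 0.0846, 0.2661]
ee_rot: [1.998, 2.423, 0.003]
force: [-0.3, 0.3, -4.0]
width: 0.538
gripper_force: 39.9
[-0.0091  0.0024  0.2161] 0.023093880545496312
scene [297.7, 224.7] 0.8 [ 0.295  -0.0157  0.193 ]
scene [212.5, 273.6] 0.75 [-0.0209  0.0076  0.193 ]
side [303.3, 347.0] 0.82 [0.2261 0.0321 0.1931]
side [220.9, 322.9] 0.59 [-0.0081 -0.0096  0.193 ]
```

View pics/c8.png

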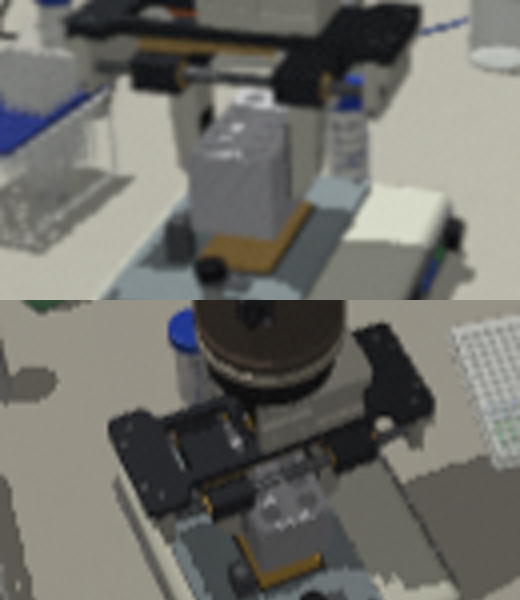

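The block is aligned over the plate, just above the pin, with the tube standing behind. I'll lower to just above the pin and feel for the stops.

```bash
python3 -m inch '0 0 0.006 0 0.03; 0 0 0.006 0 0.03;0 0.002 0.006 0 0.03;0 0.002 0.006 0 0.03' | grep -E "pos|^force"; python3 -m inch '0 0.0015 0 0 0.03; 0 0.0015 0 0 0.03;0 0.0015 0 0 0.03'| grep -E "pos|^force";python3 -m inch '0 0.0015 0 0 0.03; 0 0.0015 0 0 0.03;0 0.0015 0 0 0.03'| grep -E "pos|^force"
```

```text
position: [0.6136, 0.0851, 0.2587]
force: [-0.1, -0.5, -4.2]
position: [0.6149, 0.0853, 0.2588]
force: [0.9, -0.1, -4.0]
position: [0.6161, 0.0855, 0.2586]
force: [-1.4, -1.2, -3.6]
```

```bash
python3 -m inch '0 0.001 0 0 0.03; 0 0.001 0 0 0.03;0 0.001 0 0 0.03'| grep -E "pos|^force";python3 -m inch '0 0.001 0 0 0.03; 0 0.001 0 0 0.03;0 0.001 0 0 0.03'| grep -E "pos|^force";python3 -m inch '0 0.001 0 0 0.03; 0 0.001 0 0 0.03;0 0.001 0 0 0.03'| grep -E "pos|^force"
```

```text
position: [0.6165, 0.0856, 0.2584]
force: [-5.3, -2.1, -2.6]
position: [0.6169, 0.0856, 0.2582]
force: [-8.0, -2.1, -0.5]
position: [0.6172, 0.0857, 0.258]
force: [-11.2, -2.7, 0.6]
```

Stop contact came at x ≈ 0.6162, within 0.5 mm of the prediction. I'll back off to 1.5 mm clearance and lower gently.

```bash
python3 -m inch '0 -0.0045 0 0 0.03; 0 -0.0045 0 0 0.03;0 -0.0045 0.002 0 0.03;0 -0.0045 0.004 0 0.03;0 -0.0045 0.004 0 0.03'| grep -E "pos|^force"; python3 -m inch '0 0 0.002 0 0.03; 0 0 0.003 0 0.03;0 0 0.003 0 0.03'| grep -E "pos|^force"
```

```text
position: [0.6149, 0.0853, 0.2544]
force: [-0.5, -0.0, -4.1]
position: [0.6148, 0.0853, 0.2515]
force: [-0.8, 0.3, -3.8]
```

No force with the underside well below the pin top, so the socket is on the pin. Continue down.

```bash
python3 -m inch '0 0 0.002 0 0.03; 0 0 0.004 0 0.03;0 0 0.004 0 0.03'| grep -E "pos|^force"; python3 -m inch '0 0 0.002 0 0.03; 0 0 0.004 0 0.03;0 0 0.004 0 0.03'| grep -E "pos|^force"; python3 -m inch '0 0 0.002 0 0.03; 0 0 0.002 0 0.03;0 0 0.002 0 0.03' 55
```

```text
position: [0.6147, 0.0853, 0.2474]
force: [0.4, -0.5, -3.9]
position: [0.6149, 0.0853, 0.244]
force: [-1.9, -0.7, 3.2]
clock: 18.9
position: [0.6149, 0.0853, 0.242]
ee_rot: [1.998, 2.424, 0.0]
force: [-2.9, -1.2, 4.8]
width: 0.544
gripper_force: 54.9
```

```bash
python3 -m inch '0 0 0.002 0 0.03; 0 0 0.002 0 0.03;0 0 0.002 0 0.03'| grep -E "pos|^force"; python3 -m inch '0 0 0.002 0 0.03; 0 0 0.002 0 0.03;0 0 0.002 0 0.03'| grep -E "pos|^force"; python3 -m inch '0 0 0.002 0 0.03; 0 0 0.002 0 0.03;0 0 0.002 0 0.03'
```

```text
position: [0.6149, 0.0854, 0.2413]
force: [-6.8, -1.2, 17.7]
position: [0.6148, 0.0853, 0.2413]
force: [-14.0, -1.9, 37.8]
clock: 19.8
position: [0.6147, 0.0853, 0.2412]
ee_rot: [1.998, 2.423, 0.003]
force: [-21.2, -4.3, 57.7]
width: 0.541
gripper_force: 54.9
```

Bottomed out at 0.2413, exactly the deck height by the grip geometry. I'll ease off to about 25–30 N and check.

```bash
python3 -m inch '0 0 -0.003 0 0.03; 0 0 -0.003 0 0.03;0 0 -0.003 0 0.03;0 0 -0.003 0 0.03;0 0 -0.003 0 0.03'; python3 - <<'E'
from h import *
a=arm.get_image("scene");b=arm.get_image("side");f=lambda im,y,x:cv2.resize(im[y-50:y+50,x-65:x+65],None,fx=4,fy=4,interpolation=cv2.INTER_CUBIC)[60:360]
cv2.imwrite("pics/c9.png",np.vstack([f(a,215,275),f(b,220,318)])[...,::-1])
E
```

```text
clock: 20.3
position: [0.6148, 0.0853, 0.2412]
ee_rot: [1.998, 2.423, 0.002]
force: [-10.8, -1.8, 27.9]
width: 0.542
gripper_force: 54.9
```

View pics/c9.png

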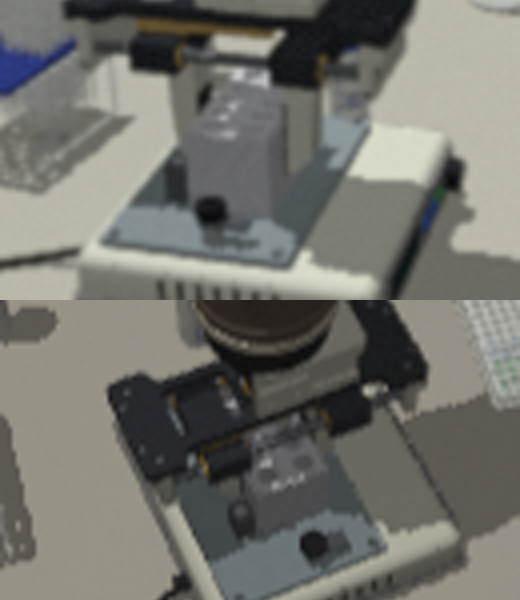

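The block sits flat on the deck with no brass visible, between the stops and the clamp, and the tube stands behind. Signing off.

```bash
python3 -c "
from cell import arm
print(arm.sign_off())"
```

```text
the job is handed in; nothing more can be done
None
```

The job is handed in: the blue-capped tube stands upright on the bench, and the aluminium block is on the pin, flat on the deck and still held pressed down at about 28 N; sign-off returned no verdict, so I can't confirm it passed.

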